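# Latch the filter door of the dispensary dust extractor

### The job

The filter of the bench-top dust extractor has just been changed and its front door still stands loose on the rubber seal. Fasten it with the draw latch on top: swing the wire loop forward over the keeper on the door's top edge and hook its cross bar down under the keeper's lip, then press the red lever over and down flat, past centre, so that it holds the door tight on its seal by itself. Do not disturb the things standing around and on the machine.

Things in the scene. Friction and masses are not known exactly. Their poses are not given: they have to be found in the camera images.
- extractor: white dust extractor, 300 mm wide (y), 276 deep, fixed. Origin on the bench under its middle; x points from the door to the back, y to its left, z up. Deck (flat top) 200 mm above the bench, x -100 to +120; door in front of it, x -156 to -102. The latch lies on the centre line y = 0 and works in the x-z plane; nothing else rises over 8 mm above the deck within 75 mm either side.
- lever_pivot (a point): axis of the lever's hinge pin, fixed on the machine: at machine x = -80 mm, y = 0, 20 mm above the deck (220 mm above the bench). The pin runs along the machine's y; the point's axes are the machine's.
- latch_lever (a joint): angle of the red lever about lever_pivot, rad: 0 = flat on its stop, pointing to the back of the machine; pi/2 = upright; 2.1 = end stop, leaning over the door. Friction holds it anywhere. Only past upright (1.7 or more) does the loop's bar reach beyond the keeper's lip. Closing on the hooked loop takes up to 6 N near its end, most at about 0.5; centre is at 0.17, below 0.1 it pulls itself shut.
- lever_end (a point): point on the lever's outer face, 75 mm along the lever from lever_pivot and 9 mm off the pivot axis; 8 mm from the lever's end, which is bent up a little. The lever is a plain red bar 27 mm wide, 83 mm long from pivot to end. Its outer face looks up when it lies flat and towards the door when it stands upright.
- loop_pin (a point): pin of the wire loop in the lever: 18 mm from lever_pivot, in the machine's x-z plane at the angle latch_lever - 0.17 rad above the machine's +x (behind and just below the pivot when the lever is flat, above it when the lever is upright). So opening the lever carries the loop forward over the door and closing it draws the loop back.
- latch_loop (a joint): angle of the loop on the lever, rad; it hangs free on its pin and falls by its own weight (40 g). The slope of the loop above horizontal, going from loop_pin towards the front of the machine (-x), is latch_loop - latch_lever. At the start the loop lies on top of the keeper's lip, nearly level. Pulling the loop forward swings the lever up with it (some 5 N).
- loop_bar (a point): middle of the cross bar of the loop, 70 mm from loop_pin. The loop is a U of 6 mm steel wire: two straight arms from the pin, 50 mm wide over their outsides, joined at the free end by this bar, which lies along the machine's y. It can be held across both arms from above, or pushed down on its two corners, either side of the keeper.
- keeper_seat (a point): where the middle of the cross bar lies when hooked: at the front (-x) side of the keeper's post, under the lip. The keeper is a steel hook 24 mm wide on the door's top edge; its 5 mm thick post begins 3 mm behind this point, its flat foot is 13 mm below. Latched: machine x = -132 mm, 217 mm above the bench; 6 mm farther forward while the door is loose. Axes: the door's.
- keeper_lip (a point): top front edge of the keeper's lip, 9 mm above keeper_seat and 2 mm in front of it. The lip is 4.5 mm thick and overhangs the post's front face by 5 mm; the bar must come down in front of it and is then drawn back under it.
- filter_door (a joint): angle of the front door about the hinge at its lower outer edge, rad: 0.03 = loose on the uncompressed seal (6 mm forward at the top), 0 = drawn home. The seal springs back with about 10 N per mm at the keeper.
- tablet_jar: amber jar, 48 mm across, 75 mm high, standing on the extractor's deck 105 mm to the right of the latch; origin under its middle. Leave it alone.
- old_filter: used filter cassette, 190 x 150 x 35 mm, on the bench. Leave it alone.
- pill_bottle: white bottle, 56 mm across, 100 mm high. Leave it alone.
- mortar: white ceramic mortar, 120 mm across, 65 mm high. Leave it alone.
- basket: blue dispensing basket, 240 x 170 x 60 mm. Leave it alone.
- carton: medicine carton, 110 x 65 x 45 mm. Leave it alone.
- stapler: desk stapler, 130 x 34 x 40 mm. Leave it alone.

How it is judged:
On the way:
1. the loop's cross bar is hooked down in front of the keeper's post, below its lip, with the lever still open (x of loop_bar in the frame of keeper_seat between -0.03 and 0.004 m and z of loop_bar in the frame of keeper_seat below 0.004 m and value of joint latch_lever above 0.6 rad), for 0.2 s.
At the end, for the whole second after the job is handed in: the lever lies flat (within 0.08 rad of its stop) and still, the loop's bar is hooked on the keeper under its lip (within 4 mm of its seat along the pull), and the door is drawn onto its seal to within 0.01 rad (2 mm) of home; the latch holds by itself (value of joint latch_lever below 0.08 rad and value of joint filter_door below 0.01 rad and x of loop_bar in the frame of keeper_seat between -0.004 and 0.004 m and z of loop_bar in the frame of keeper_seat between -0.012 and 0.005 m and velocity of joint latch_lever between -0.05 and 0.05 rad/s); the robot touches nothing.
It fails at once if a bystander is pushed more than 30 mm from its place (distance of any of tablet_jar, old_filter, pill_bottle, mortar, basket, carton, stapler from where it was at the start of the episode above 0.03 m).
It fails at once if a bystander is knocked over (angle between any of tablet_jar, pill_bottle, mortar's own z axis and vertical above 0.6 rad).
It also fails if it takes over 51 s, if anything falls off the work surface, if the arm or the gripper's body presses on something with over 40 N, if the wrist force passes 120 N, or if a joint passes its speed limit or range.

### The arm

A 7-joint arm with a two-finger parallel gripper is mounted at the origin on the work surface. World frame = base frame: x ahead of the robot, y to its left, z up, the work surface at z = 0. Lengths are in m, angles in rad, forces in N, time in s.
With the tool pointing down it reaches from about 0.425 to 0.875 m from the base axis. Payload 9.9 kg.
Tool frame: the origin (TCP) lies midway between the tips of the shut fingers; the grasp point (between the pads) lies 19 mm behind it; z points along the fingers, y is the line along which they close (so a half turn about z gives the same grasp; the last joint's range is limited). The gripper opens to 85 mm and grips with 20 to 120 N. Pads are 22 mm wide; open, the fingers measure 114 mm over their backs; the gripper's body (76 mm by 85 mm) begins 54 mm behind the grasp point. The pads swing forward as they close: fully open they stand 13 mm farther back than shut.
Start: joints at [1.159, 0.576, 0.025, 1.437, -0.015, 1.129, -0.057], TCP at [0.217, -0.639, 0.231] pointing down, gripper open.
Joint ranges: [-2.76, 2.76], [-0.34, 2.15], [-1.52, 1.57], [0.19, 2.46], [-1.09, 4.23], [0.17, 1.99], [-2.82, 2.82]. Speed limits (rad/s): [2.22, 2.22, 3.01, 3.01, 3.14, 3.14, 3.14].

### API

Orientations are given as a rotation vector (axis times angle).
In Python, from cell import * gives the robot as it stands. Calls block until the motion is done:
- movep(position, orientation): joint-space move of the TCP to a pose.
- move_linear(position, ori=None, max_speed=0.15): straight line of the TCP; ori=None keeps the orientation; max_speed is the mean speed in m/s.
- movej(angles): joint-space move.
- set_gripper(opening, newtons=None): finger opening in m; newtons is the grip in N (None keeps the last); returns when the fingers have stopped.
- sleep(seconds).
- solve_ik(position, orientation): joint angles nearest the present ones, or None.
- sense(): the state.
- get_image(name): name is "scene" or "side" or "wrist"; returns the picture (480x640x3 uint8, red, green, blue); there is no depth.
- camera_params(name): a dict with "intrinsics" (3x3 intrinsics, pixels), "camera_from_world" (4x4, takes a point from world to camera coordinates). Camera axes: x right, y up, looking along -z (the intrinsics and any distortion apply to the point x, -y, -z); pixel columns grow to the right and rows downward; lengths in m; the calibration is good to about 2 mm. A picture is of the moment at which its call begins: read the wrist's pose just before it. camera_params takes no time and is no camera call; for the wrist camera it gives the pose at the moment of the call.
A pose or a line that the arm cannot do raises Unreachable and nothing moves.
- finish_job(): hands the job in; it is judged then, once.
The state is a dict: "clock": time; "joints": joint angles; "qd": joint speeds; "tau": joint torques, N m; "position": TCP position; "eef_rot": TCP orientation; "force": force on the tool from outside, world axes, zero at the start; "torque": the same for the moment, N m; "gripper_width": finger opening in m; "finger_force": force on a finger pad.
Only numpy, scipy, OpenCV 4.12 (cv2) and the standard library are available. Lean on these libraries where they do the work, as an engineer would, in place of code of your own. Each camera call takes 0.05 s, during which the arm holds its last target. There are 200 camera calls.

## Working session

There is one attempt and no reset: what is moved stays moved. The work goes in short steps, each a Python script; the robot and the scene stay as the last script left them, time stands still between calls to the robot, and variables do not carry over. Pictures are saved under pics/ and viewed, at most 10 in all, crops included, and the job is handed in when it is done.

```bash
mkdir -p pics
python3 - <<'E'
from cell import *
import cv2,numpy as np
for n in ("scene","side"):
    im=get_image(n); cv2.imwrite(f"pics/{n}0.png",im[:,:,::-1])
    c=camera_params(n); print(n,np.round(c["intrinsics"],1).tolist(),np.round(c["camera_from_world"],4).tolist(),[k for k in c])
s=sense();print(s["clock"],s["position"],s["eef_rot"],s["force"])
E
```

```text
scene [[459.4, 0.0, 321.2], [0.0, 459.4, 240.8], [0.0, 0.0, 1.0]] [[-0.4402, 0.8979, -0.0009, 0.2391], [-0.6405, -0.3133, 0.7012, 0.2247], [0.6293, 0.3092, 0.713, -1.7596], [0.0, 0.0, 0.0, 1.0]] ['intrinsics', 'camera_from_world']
side [[494.5, 0.0, 322.3], [0.0, 494.5, 244.1], [0.0, 0.0, 1.0]] [[-0.8963, -0.4432, -0.0129, 0.4356], [0.2982, -0.6242, 0.7221, -0.2949], [-0.3281, 0.6434, 0.6916, -1.1414], [0.0, 0.0, 0.0, 1.0]] ['intrinsics', 'camera_from_world']
0.1 [ 0.21721408 -0.63866446  0.23050102] [-3.09798365e+00 -5.12467277e-01  5.20789075e-04] [ 0.2377684  -0.97833769 -0.01886302]
```

View pics/scene0.png

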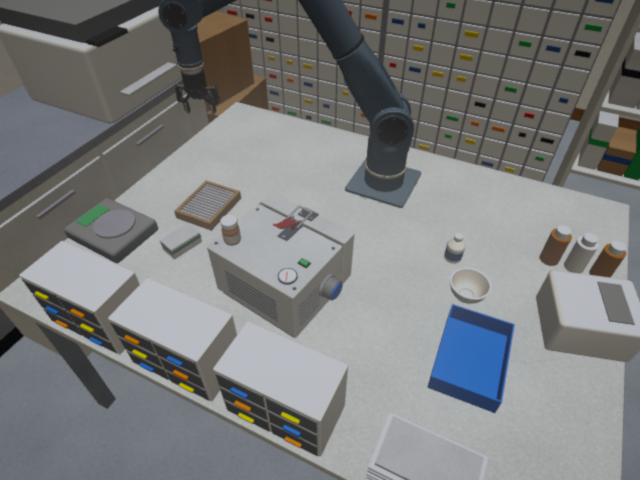

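View pics/side0.png

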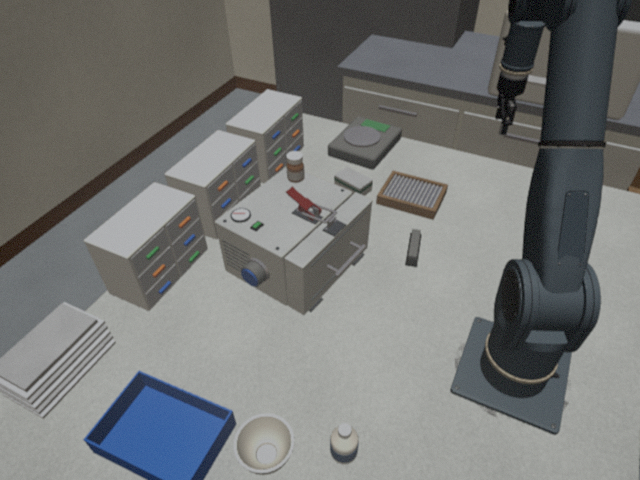

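The scene view shows the extractor with the red lever at about (287,224) and the door facing the robot. The side view shows the lever at (300,200) and the door seam running (285,262)-(370,190). I'll zoom in on both for the corners.

Run:
```python
import cv2,numpy as np
a=cv2.imread("pics/scene0.png")[190:335,200:360]; b=cv2.imread("pics/side0.png")[160:315,210:380]
a=cv2.resize(a,(400,363),interpolation=2) if 0 else cv2.resize(a,None,fx=2.5,fy=2.5,interpolation=2)
b=cv2.resize(b,None,fx=2.35,fy=2.35,interpolation=2)
h=max(a.shape[0],b.shape[0]);o=np.zeros((h,a.shape[1]+b.shape[1],3),np.uint8)
o[:a.shape[0],:a.shape[1]]=a;o[:b.shape[0],a.shape[1]:]=b;print(o.shape);cv2.imwrite("pics/crop0.png",o[:,:800])
```

```text
(364, 800, 3)
```

View pics/crop0.png

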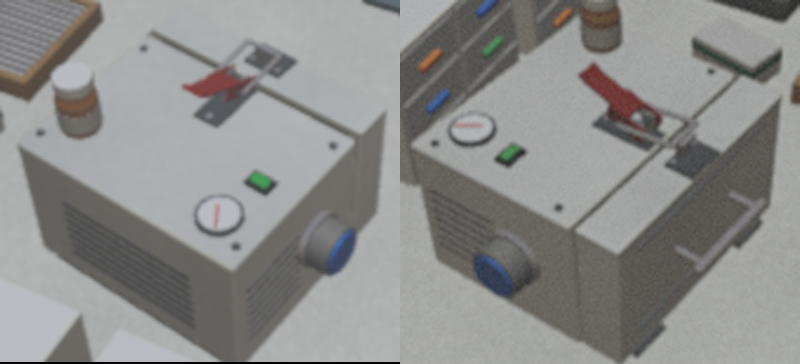

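Zoomed crops: the deck corners in the scene view are at about (209,249), (295,298), (342,244) and (261,203). In the side view they are at (285,259), (304,266), (353,192), (372,201) and (216,222). The lever leans back at about 0.5-0.9 rad and the loop lies on the keeper. Next I fit the machine pose from these.

```bash
cat > h.py <<'E'
from cell import *
import cv2,numpy as np
from scipy.spatial.transform import Rotation as R
from scipy.optimize import least_squares
def ray(c,p):
    T=c["camera_from_world"];K=c["intrinsics"]
    d=np.linalg.inv(K)@[p[0],p[1],1]; d=T[:3,:3].T@(d*[1,-1,-1]); return -T[:3,:3].T@T[:3,3],d
def plane(c,p,z):
    o,d=ray(c,p);return o+d*(z-o[2])/d[2]
def proj(c,X):
    T=c["camera_from_world"];q=T[:3,:3]@np.asarray(X)+T[:3,3];q=q*[1,-1,-1];q=c["intrinsics"]@q;return q[:2]/q[2]
def im(n,f,crop=None,s=1):
    c=camera_params(n);g=get_image(n)[:,:,::-1]
    if crop: x0,y0,x1,y1=crop;g=cv2.resize(g[y0:y1,x0:x1],None,fx=s,fy=s,interpolation=2)
    cv2.imwrite(f"pics/{f}.png",g);return c
E
python3 - <<'E'
from h import *
S,D=camera_params("scene"),camera_params("side")
obs=[(S,(208.8,249.2),(120,-150)),(S,(295.2,298),(120,150)),(S,(342,244),(-101,150)),(S,(260.8,202.8),(-101,-150)),
(D,(285.3,258.7),(-101,150)),(D,(352.6,191.9),(-101,-150)),(D,(216,221.7),(120,150))]
W=np.array([plane(c,p,.2)[:2] for c,p,_ in obs]);M=np.array([m for *_,m in obs])/1000
def f(v):
    c,s=np.cos(v[2]),np.sin(v[2]);return (M@np.array([[c,s],[-s,c]])+v[:2]-W)
r=least_squares(lambda v:f(v).ravel(),[.6,-.3,-.4],loss="soft_l1",f_scale=.004)
print(r.x,np.round(f(r.x)*1000,1).tolist())
x,y,a=r.x;Rm=R.from_euler("z",a)
# lever end ranges: red mask in both images
for n,c in (("scene",S),("side",D)):
    g=cv2.imread(f"pics/{n}0.png").astype(int);m=(g[:,:,2]>90)&(g[:,:,1]<70)&(g[:,:,0]<70)
    cen=proj(c,Rm.apply([-.06,0,.23])+[x,y,0]);yy,xx=np.nonzero(m);k=np.hypot(xx-cen[0],yy-cen[1])<45
    print(n,cen,k.sum(),xx[k].min(),xx[k].max(),yy[k].min(),yy[k].max(),"xmin@",yy[k][xx[k].argmin()])
    for L in (.3,.5,.7,.9,1.1): print(L,proj(c,Rm.apply([-.08+.083*np.cos(L),0,.22+.083*np.sin(L)])+[x,y,0]).round(1))
E
```

```text
[ 0.62497769 -0.09058233 -0.14654654] [[-4.0, -9.4], [-2.5, 0.4], [-3.5, 5.6], [2.4, -3.1], [4.6, 0.8], [-0.2, -1.9], [3.7, 6.7]]
scene [290.80823504 222.92656861] 93 277 297 219 229 xmin@ 225
0.3 [277.  231.6]
0.5 [278.2 226. ]
0.7 [280.  220.2]
0.9 [282.5 214.5]
1.1 [285.6 209. ]
side [306.86883045 207.25675584] 224 287 320 167 214 xmin@ 192
0.3 [287.5 194.3]
0.5 [289.2 190.3]
0.7 [291.9 187.2]
0.9 [295.5 185. ]
1.1 [300. 184.]
```

```bash
cat >> h.py <<'E'
POSE=[.625,-.0906,-.1465]
def m2w(p):
    return R.from_euler("z",POSE[2]).apply(p)+[POSE[0],POSE[1],0]
def ori(tilt=0): # tool x = machine +x, z down
    return (R.from_euler("z",POSE[2])*R.from_euler("y",tilt)*R.from_euler("x",np.pi)).as_rotvec()
E
python3 - <<'E'
from h import *
s=sense();p=s["position"].copy() if hasattr(s["position"],"copy") else s["position"]
move_linear([p[0],p[1],.42],max_speed=.25)
movep(m2w([-.08,0,.45]),ori())
c=im("wrist","w1");s=sense();print(s["clock"],s["position"],s["gripper_width"],np.round(s["force"],1))
for q in ([-.08,0,.22],[-.138,0,.217],[-.101,0,.2],[-.101,.05,.2],[-.101,-.05,.2]):print(q,proj(c,m2w(q)))
np.save("w1.npy",c["camera_from_world"])
E
```

```text
3.375 [ 0.54581908 -0.07992817  0.44984873] 0.08537054032163714 [-0.2 -0.3 -0.6]
[-0.08, 0, 0.22] [312.22627096 192.0684886 ]
[-0.138, 0, 0.217] [312.42099364 252.1914079 ]
[-0.101, 0, 0.2] [312.33111738 209.77788212]
[-0.101, 0.05, 0.2] [260.05024786 209.90648208]
[-0.101, -0.05, 0.2] [364.61582494 209.64927272]
```

View pics/w1.png

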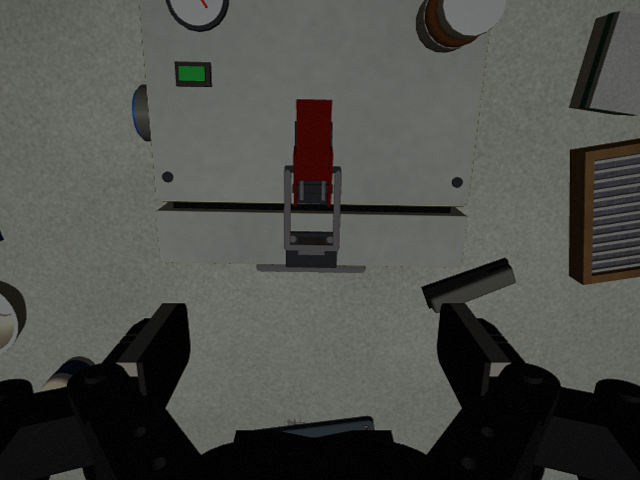

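The wrist view shows the red lever at column ~313 and rows 99-205. The loop spans columns 285-341 with its bar at row ~240, and the deck seam runs from (158,203) to (466,208). That means the machine yaw is about 0.017 more negative, and the machine sits about 4.5 mm further back. Correct for that, then push the lever up from behind with closed fingers.

```bash
python3 - <<'E'
from h import *
w=m2w([-.0755,0,0]);a=POSE[2]-.017
o=w-R.from_euler("z",a).apply([-.08,0,0]);P=[round(float(o[0]),4),round(float(o[1]),4),a];print(P)
open("h.py","a").write(f"POSE={P}\n")
E
python3 - <<'E'
from h import *
set_gripper(0)
movep(m2w([.035,0,.36]),ori())
move_linear(m2w([.035,0,.250]),ori(),max_speed=.12)
for x,z in ((.0,.25),(-.03,.25),(-.055,.255),(-.063,.275),(-.078,.275),(-.088,.275)):
    move_linear(m2w([x,0,z]),ori(),max_speed=.08); s=sense();print(x,z,round(s["clock"],2),np.round(s["force"],1))
import cv2
g=get_image("side")[150:300,230:390,::-1];g2=get_image("scene")[170:290,220:360,::-1]
cv2.imwrite("pics/p1.png",np.hstack([cv2.resize(g,(400,375),interpolation=2),cv2.resize(g2,(400,375),interpolation=2)]))
E
```

```text
[0.6292, -0.0926, -0.16349999999999998]
0.0 0.25 6.44 [ 9.5 -1.6  5.3]
-0.03 0.25 6.97 [ 9.7 -2.7 19.7]
-0.055 0.255 7.43 [10.  -3.3 40.1]
-0.063 0.275 7.85 [-0.5 -0.3  0.5]
-0.078 0.275 8.18 [ 0.5 -0.6 -0.1]
-0.088 0.275 8.46 [ 0.  -0.1 -0.6]
```

View pics/p1.png

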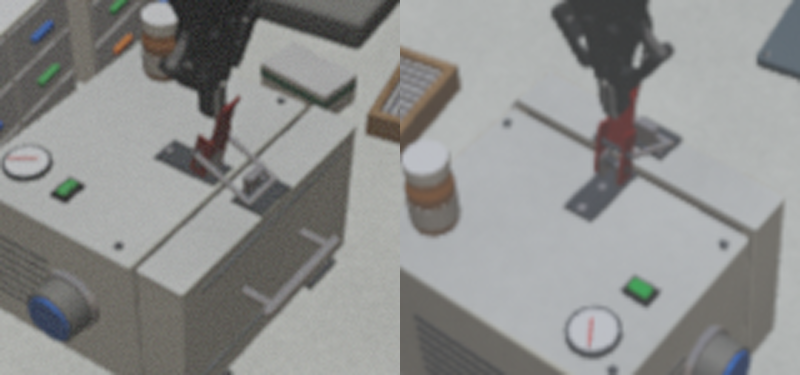

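The lever stands past upright and the loop bar appears to be in front of the keeper, at left crop (240,195). I'll retreat and look closely to confirm it has dropped.

Run:
```python
from h import *
move_linear(m2w([-.06,0,.30]),ori(),max_speed=.15)
move_linear(m2w([-.06,0,.40]),ori(),max_speed=.25)
movep(m2w([-.12,0,.44]),ori())
c=camera_params("wrist");g=get_image("wrist")[80:330,200:420,::-1];g2=get_image("side")[180:255,280:370,::-1];d=camera_params("side")
cv2.imwrite("pics/p2.png",np.hstack([cv2.resize(g,(400,455),interpolation=2),cv2.resize(g2,(400,455),interpolation=2)]))
print(sense()["clock"])
for z in (.209,.217,.229):
  for x in (-.138,-.146): print(z,x,*[(proj(c,m2w([x,y,z]))-[200,80])*[400/220,455/250] for y in(-.022,.022)],*[(proj(d,m2w([x,y,z]))-[280,180])*[400/90,455/75] for y in(-.022,.022)])
```

```text
10.0
0.209 -0.138 [249.63822807 236.96885252] [161.74883694 237.07916988] [251.02800672 242.59375905] [205.02845263 302.32835438]
0.209 -0.146 [249.4011998  252.46685194] [162.02366541 252.57693511] [262.9774489  250.01144713] [217.10253815 310.07827418]
0.217 -0.138 [250.54109882 240.72848053] [160.86040932 240.84114799] [251.12781927 227.61522299] [204.91570266 287.30539095]
0.217 -0.146 [250.29390372 256.51812912] [161.14608492 256.63055151] [263.13229903 235.02438038] [217.04598403 295.04802185]
0.229 -0.138 [251.96658638 246.6643279 ] [159.45772319 246.78071405] [251.27926013 204.88899865] [204.74459018 264.50612603]
0.229 -0.146 [251.70290821 262.91248627] [159.7609487 263.0286096] [263.36725345 212.28447375] [216.96015301 272.23692129]
```

View pics/p2.png

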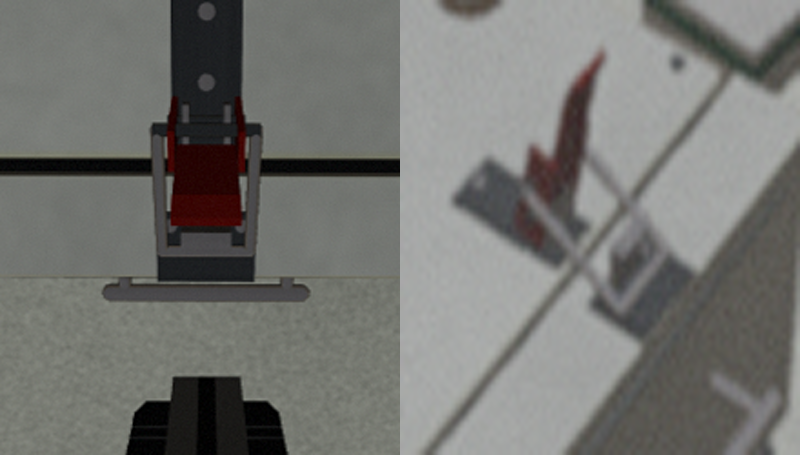

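The wrist and side views both put the bar at machine x ≈ -0.146, z ≈ 0.209 (wrist crop row ~253, side crop (218,305)-(260,250)). It is hooked below the lip, with the lever leaning over the door. Next, close the lever along its arc from the front.

Run:
```python
from h import *
def tgt(L,r=.070):
    u=np.array([np.cos(L),0,np.sin(L)]);n=np.array([-np.sin(L),0,np.cos(L)])
    dz=np.clip((L-1.35)/.3,0,1)*.018
    return np.array([-.08,0,.22])+r*u+.009*n+[-.011,0,-dz]
move_linear(m2w([-.165,0,.40]),ori(),max_speed=.25)
move_linear(m2w([-.165,0,.28]),ori(),max_speed=.15)
for L in (2.0,1.8,1.6,1.4,1.2,1.0,.85,.7,.6,.5,.4,.3,.2,.13,.08,.05,.03):
    p=tgt(L);move_linear(m2w(p),ori(),max_speed=.10);s=sense()
    print(L,np.round(p,3),round(s["clock"],2),np.round(s["force"],1), np.round((s["position"]-m2w(p))*1000,1))
    if np.linalg.norm(s["force"])>50: print("STOP");break
g=get_image("side")[160:285,250:390,::-1];cv2.imwrite("pics/p3.png",cv2.resize(g,None,fx=4,fy=4,interpolation=2))
```

```text
2.0 [-0.128  0.     0.262] 11.9 [-1.1  0.4  0.9] [-0.1  0.1 -0.2]
1.8 [-0.116  0.     0.268] 12.19 [-0.4  0.2  0.2] [-0.   0.1  0.3]
1.6 [-0.102  0.     0.275] 12.49 [ 0.1  0.6 -0.2] [-0.1  0.1 -0.1]
1.4 [-0.088  0.     0.288] 12.83 [-0.1 -1.2 -0.4] [-0.2  0.1 -0.2]
1.2 [-0.074  0.     0.289] 13.12 [-3.5 -0.1 -1.2] [-0.7  0.  -0.7]
1.0 [-0.061  0.     0.284] 13.42 [-5.9  1.6 -0.2] [-0.9  0.1 -0.5]
0.85 [-0.052  0.     0.279] 13.68 [-4.6 -0.  -1.1] [-0.7  0.1 -0.1]
0.7 [-0.043  0.     0.272] 13.93 [-2.9 -0.4  0.7] [-0.   0.1  0.4]
0.6 [-0.038  0.     0.267] 14.18 [-1.6 -0.7  0.5] [0.3 0.  0.5]
0.5 [-0.034  0.     0.261] 14.43 [-0.4 -0.5  1.5] [ 0.5 -0.   0.1]
0.4 [-0.03   0.     0.256] 14.68 [0.3 1.5 0.6] [ 0.1 -0.  -0.5]
0.3 [-0.027  0.     0.249] 14.93 [-0.2  0.7  0.9] [-0.1 -0.  -0.6]
0.2 [-0.024  0.     0.243] 15.18 [ 0.6  0.7 -0.3] [-0.1 -0.  -0.6]
0.13 [-0.023  0.     0.238] 15.43 [ 0.3  0.7 -0.7] [-0.1 -0.  -0.3]
0.08 [-0.022  0.     0.235] 15.68 [-0.6  0.3 -0. ] [-0.1  0.  -0.2]
0.05 [-0.022  0.     0.232] 15.93 [0.4 0.6 0.4] [-0.1 -0.  -0.1]
0.03 [-0.021  0.     0.231] 16.18 [1.  0.1 0. ] [-0.1  0.  -0.1]
```

View pics/p3.png

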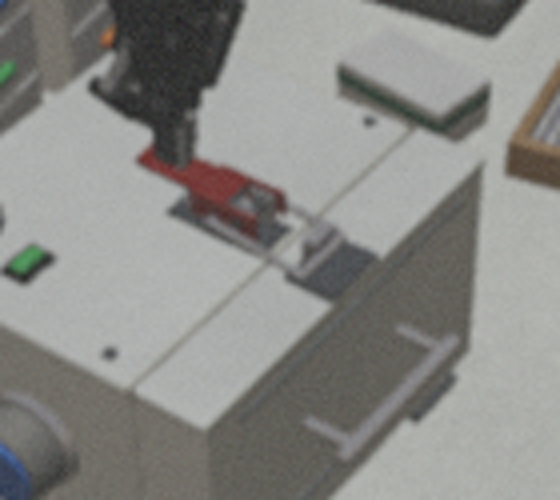

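The lever looks nearly flat under the fingers, the bar is hooked at (300,270) and the seam is closed up. I feel no contact force, so I'll press down until I do, then retreat and check.

Run:
```python
from h import *
z=.231
while z>.218:
    z-=.001;move_linear(m2w([-.016,0,z]),ori(),max_speed=.05);sleep(.1);f=sense()["force"]
    if f[2]>18: break
print(z,np.round(f,1),sense()["clock"])
move_linear(m2w([-.016,0,.30]),ori(),max_speed=.15)
move_linear(m2w([-.016,0,.40]),ori(),max_speed=.25)
movep(m2w([-.14,0,.44]),ori())
c=camera_params("wrist");g=get_image("wrist")[80:330,200:420,::-1];g2=get_image("side")[170:250,270:370,::-1];d=camera_params("side")
cv2.imwrite("pics/p4.png",np.hstack([cv2.resize(g,(400,455),interpolation=2),cv2.resize(g2,(400,320),interpolation=2)if 0 else cv2.resize(g2,(400,455),interpolation=2)]))
print(sense()["clock"])
for q in ([-.132,.022,.217],[-.132,-.022,.217],[.003,0,.226],[.003,0,.236]): print(q,(proj(c,m2w(q))-[200,80])*[400/220,455/250],(proj(d,m2w(q))-[270,170])*[4,455/80]+[400,0])
```

```text
0.226 [-7.4  0.2 22.3] 17.9917
19.8667
[-0.132, 0.022, 0.217] [159.65796636 188.61703739] [616.27753859 320.80725706]
[-0.132, -0.022, 0.217] [251.17901213 188.48732145] [657.95206826 265.0804596 ]
[0.003, 0, 0.226] [ 204.94407095 -127.08396642] [462.82496073 163.35970354]
[0.003, 0, 0.236] [ 204.9304082  -132.57749285] [461.80625451 145.62107222]
```

View pics/p4.png

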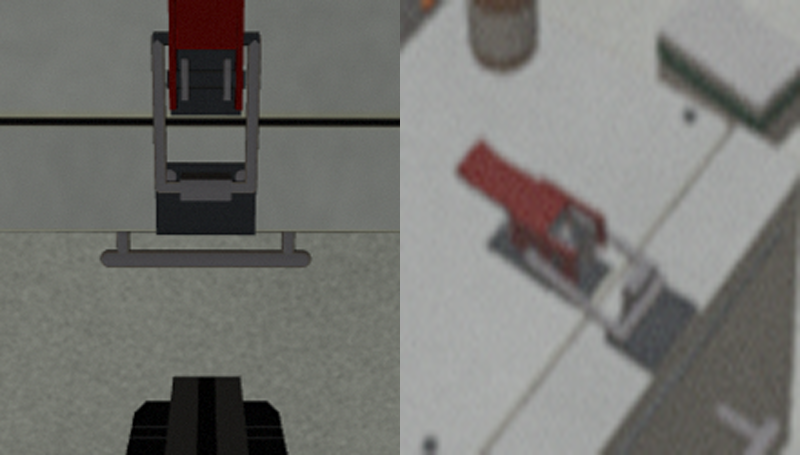

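The bar sits at wrist row ~188, as predicted for the seated position, and the seam is closed. The lever end at (470,158) matches flat, and pressing met a solid stop at about 0.227 m.

```bash
python3 -c "
from cell import *
print(finish_job())"
```

```text
the job is handed in; nothing more can be done
None
```

I hooked the loop under the keeper's lip and pressed the lever down flat onto its stop. The last pictures show the bar on its seat and the door seam closed. The job is handed in at about 20 s on the clock; no verdict came back.

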